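Undo the filling-port cap of a line-flushing pump with an unknown thread hand

TASK

The hired line-flushing pump on the bar counter has to be filled, but nobody knows whether the winged cap on its filling port has a left-hand or a right-hand thread: try it both ways, unscrew it the way it turns freely, then lift it off and keep holding it upright with its lower rim at least 5 cm above the top of the neck. Do not put it down: finish while the gripper is still holding the cap still in the air, and leave everything else on the counter where it is.

Things in the scene. Friction and masses are not known exactly. Their poses are not given: they have to be found in the camera images.
- unit: Line-flushing pump unit, fixed to the counter. Origin on the counter under the axis of its filling port, z up. Low steel deck 60 mm high spans x -100..100, y -100..110 mm; grey pump housing 130 mm high spans x -100..100, y -240..-100 mm. A low round blanked vent plug (28 mm across, 10 mm high, does not come off) is on the deck at x -75, y -75 mm.
- port (a point): Centre of the top of the port's neck, 94 mm above the counter, axis vertical. The neck, 34 mm tall and 45 mm across over its flange, stands on the deck and hides inside the cap.
- cap_wing (a point): Centre (half-way up) of the grip wing on top of the cap, the place to grasp. The wing is an upright bar 50 mm long along its own x, 14 mm thick along its y, 34 mm high along z. It stands on the cap's round top (57 mm across), which is 17 mm below this point. With the cap on its neck this point is 118 mm above the counter; at the start the wing lies along the unit's x within 3 degrees.
- cap_rim (a point): Centre of the cap's open lower rim, 54 mm below cap_wing on the cap's axis (axes as cap_wing); 64 mm above the counter, 30 mm below the port point, while the cap is on the neck. Cap and wing are one piece of plain aluminium, 71 mm high in all, about 200 to 330 g.
- cap: The cap; origin and axes as cap_rim. Its short lug thread is left- or right-handed, differing from run to run, not visible. Turned the wrong way it stops hard after 5 to 12 degrees; the right way it runs easily, without rising, for 65 to 71 degrees to a stop, and from about 55 degrees on lifts straight up off the neck. Locked, it lifts only 3 to 4 mm.
- wine: Bystander: a full 290 mm tall wine bottle, 74 mm across. Origin at the centre of its underside, z up.
- tumbler: Bystander: a 110 mm tall clear plastic cup, 76 mm across. Origin at the centre of its underside, z up.
- jigger: Bystander: a 50 mm tall steel measure, 44 mm across. Origin at the centre of its underside, z up.
- can: Bystander: a 115 mm tall plain can, 66 mm across. Origin at the centre of its underside, z up.
- roundcap: Bystander: a loose smooth round lid lying on the counter, 48 mm across, 26 mm high (a bystander, not the cap of the unit). Origin at the centre of its underside, z up.
- opener: Bystander: a flat steel bottle opener 145 mm long, 6 mm thick, lying on top of the pump housing. Origin at the centre of its underside, z up.
- bung: Bystander: a small rubber bung 28 mm across, 22 mm high, standing on the deck of the unit. Origin at the centre of its underside, z up.
Mind the look-alikes: they are no part of the job. What is shaped like the cap but green or pink is not meant.

How it is judged:
By the outcome, as a careful person would: the job done as asked, in the order asked, and still so for the second after the job is handed in, while the arm keeps its last pose, push and grip.
It also fails if it takes over 42 s, if anything falls off the work surface, if the arm or the gripper's body presses on something with over 40 N, if the wrist force passes 120 N, or if a joint passes its speed limit or range.

ROBOT

A 6-joint arm with a two-finger parallel gripper is mounted at the origin on the work surface. World frame = base frame: x ahead of the robot, y to its left, z up, the work surface at z = 0. Lengths are in mm, angles in rad, forces in N, time in s.
With the tool pointing down it reaches from about 350 to 975 mm from the base axis. Payload 7.1 kg.
Tool frame: the origin (TCP) lies at the very end of the fingers, on their centre line; the grasp point (between the pads) lies 19 mm behind it; z points along the fingers, y is the line along which they close (so a half turn about z gives the same grasp; the last joint's range is limited). The gripper opens to 88 mm and grips with 3 to 60 N. Pads are 20 mm wide; open, the fingers measure 115 mm over their backs; the gripper's body (75 mm by 178 mm) begins 61 mm behind the grasp point.
Start: joints at [-1.21, 0.423, 1.63, -0, 1.089, -0.019], TCP at [231.725, -580.438, 184.775] pointing down, gripper open.
Joint ranges: [-3, 3], [-0.9, 2.11], [0.09, 2.58], [-1.31, 4.45], [0.11, 2.69], [-2.54, 2.54]. Speed limits (rad/s): [2.39, 2.39, 3.01, 3.14, 3.14, 3.14].

INTERFACE

Orientations are given as a rotation vector (axis times angle).
In Python, from workcell import sensors, imaging, close_job gives the robot as it stands. The module is installed in compiled form; this text tells all that it offers.
- The arm moves only by the tool servo_tool, never from a script. Its argument "steps" is a list of rows, each a list of 3 entries, a list of its own where there are three numbers: the shift along the world's x, y, z in m, then the turn, a rotation vector about the world's x, y, z in degrees, then the opening, from -1 (shut) to 1 (fully open). A call has exactly 8 rows; each row shifts and turns the commanded pose from where the row before left it; what a row does not reach is not made up. A row lasts 1/12 s, in which the tool goes at most 41.7 mm and 7.16 degrees, less where a joint would pass 70% of its speed; a pose out of reach is approached as far as the arm can. A call is refused whole if a number of a shift passes 0.0417 or a number of a turn 7.16, either way. A call with a gripper value outside its range is refused whole. The fingers move at their own pace and stop on an object; the grip force is fixed at half the most. Time passes only in rows, so rows that do not move let the fingers close, or fill a call up. It gives the time, the measured TCP pose, the force, the opening and the grip force at its end, in the units of the state.
- sensors.get_obs(): the state, without advancing time (a new reading comes with each control period).
- imaging.get_image(name): name is "scene" or "top" or "wrist"; returns a dict with "color" (480x640x3 uint8, blue, green, red), "range_z" (480x640 float32, mm along the optical axis (not along the pixel's ray), 0 where there is no reading), "vertical_fov" (degrees; the focal length in pixels is half the picture's height over the tangent of half this angle, whatever the lens; pixels are square), "cx", "cy" (the principal point, pixels), "rvec" (rotation vector, rad) and "tvec" (3), from world to camera coordinates, as OpenCV has them; the wrist camera has in their place "tool_from_camera" (4x4, takes a point from camera to tool coordinates, whose origin is the TCP and whose axes are the flange's). Camera axes: x right, y down, z forward; pixel columns grow to the right and rows downward; lengths in mm; the calibration is good to about 2 mm. A picture is of the moment at which its call begins: read the wrist's pose just before it.
- close_job(): hands the job in; it is judged then, once.
The state is a dict: "t": time; "qpos": joint angles; "qvel": joint speeds; "joint_torque": joint torques, N m; "ee_pos": TCP position; "orientation": TCP orientation; "ft_force": force on the tool from outside, world axes, zero at the start; "moment": the same for the moment, N m; "width": finger opening in mm; "grasp_force": force on a finger pad.
Only numpy, scipy, OpenCV 4.12 (cv2) and the standard library are available. Lean on these libraries where they do the work, as an engineer would, in place of code of your own. Each camera call takes 0.05 s, during which the arm holds its last target. There are 200 camera calls.

## Working session

There is one attempt and no reset: what is moved stays moved. The work goes in short steps, Python scripts to look and compute and a tool call to move; the robot and the scene stay as the last step left them, time stands still between calls to the robot, and variables do not carry over. Pictures are saved under pics/ and viewed, at most 10 in all, crops included, and the job is handed in when it is done.

Besides the shell and the picture viewer there is one more tool, called after ">>>" as name(argument=value, ...), one argument or row to a line, values as JSON. servo_tool: Moves the arm, as the interface text tells. Its arguments: {"type":"object","properties":{"steps":{"type":"array"}},"required":["steps"]}

```bash
mkdir -p pics; cat > h.py <<'E'
import numpy as np,cv2
from workcell import sensors,imaging,close_job
from scipy.spatial.transform import Rotation as R
def K(im):
    f=240/np.tan(np.radians(im["vertical_fov"])/2); return f,im["cx"],im["cy"]
def world(im,ob=None):
    f,cx,cy=K(im); v,u=np.mgrid[:480,:640]; z=im["range_z"].astype(float)
    p=np.stack([(u-cx)/f*z,(v-cy)/f*z,z],-1).reshape(-1,3)
    if "rvec" in im:
        r=R.from_rotvec(np.ravel(im["rvec"])); w=r.inv().apply(p-np.ravel(im["tvec"]))
    else:
        T=np.array(im["tool_from_camera"]); p=p@T[:3,:3].T+T[:3,3]
        w=R.from_rotvec(ob["orientation"]).apply(p)+np.array(ob["ee_pos"])
    w=w.reshape(480,640,3); w[z==0]=np.nan; return w
E
python3 - <<'E'
from h import *
ob=sensors.get_obs(); print({k:np.round(v,3) for k,v in ob.items()})
for n in ("scene","top"):
    im=imaging.get_image(n); cv2.imwrite(f"pics/{n}0.png",im["color"]); np.save(n+"0w.npy",world(im)); print(n,K(im),im["rvec"],im["tvec"])
E
```

```text
{'t': np.float64(0.0), 'qpos': array([-1.21 ,  0.424,  1.631, -0.   ,  1.089, -0.019]), 'qvel': array([ 0.002, -0.001,  0.001,  0.   , -0.001, -0.002]), 'joint_torque': array([-1.0000e-03, -5.4462e+01, -2.7366e+01,  6.4000e-02,  2.3000e-02,
       -0.0000e+00]), 'ee_pos': array([ 231.489, -579.888,  184.004]), 'orientation': array([-3.084, -0.593,  0.   ]), 'ft_force': array([ 0.514,  0.184, -1.133]), 'moment': array([ 0.068, -0.026, -0.062]), 'grasp_force': np.float64(0.0), 'width': np.float64(87.718)}
scene (np.float64(516.089508184465), 328.0191926923563, 240.37091900998993) [ 0.88009069  2.40872101 -1.18865115] [ 380.23462552 -125.94073166 1439.87124768]
top (np.float64(466.75186018326235), 317.1994015902111, 237.25005335373626) [ 2.15757343 -2.14287521  0.12255161] [  -5.92277899  533.59876203 1143.1864637 ]
```

View pics/top0.png

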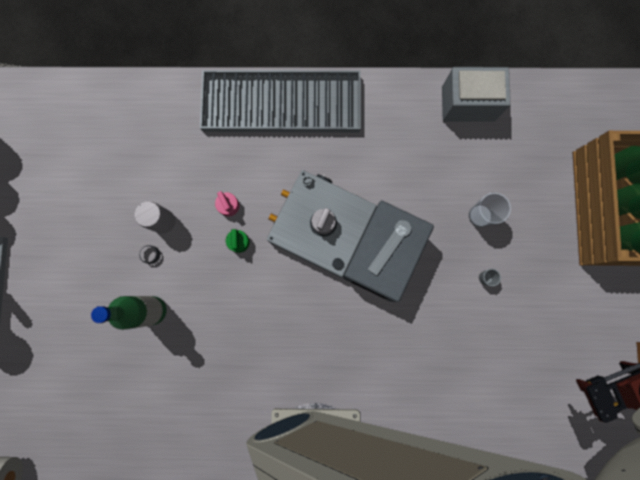

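View pics/scene0.png

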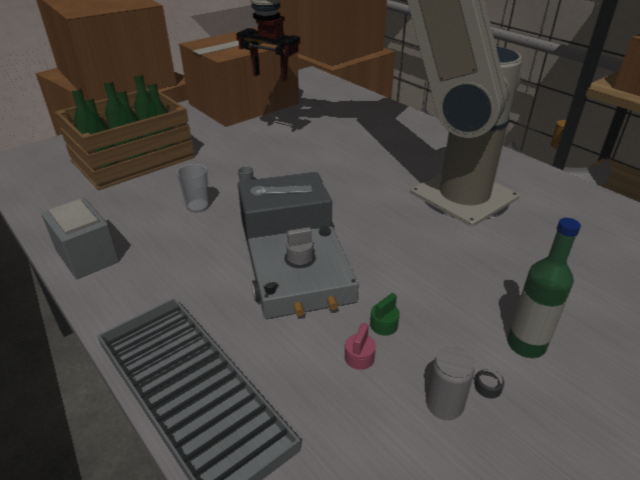

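Candidates in top view: silver winged cap on the unit (323,221), green (237,240) and pink (227,203) look-alikes standing on the counter. The silver one on the pump deck fits (plain aluminium, on the unit's port). Confirming with a crop and locating it.

```bash
python3 - <<'E'
from h import *
c=cv2.imread("pics/top0.png"); cv2.imwrite("pics/crop.png",cv2.resize(c[160:310,255:445],None,fx=4,fy=4,interpolation=3))
for n,(a,b,d,e) in {"top":(195,245,300,350),"scene":(220,275,275,325)}.items():
    w=np.load(n+"0w.npy")[a:b,d:e].reshape(-1,3)
    for lo,hi in((125,142),(93,108)):
        m=w[(w[:,2]>lo)&(w[:,2]<hi)]
        if len(m)<5: print(n,lo,len(m));continue
        q=m[:,:2].astype(np.float32); print(n,lo,len(m),m.mean(0).round(1),cv2.minAreaRect(q))
w=np.load("top0w.npy"); m=w[160:310,255:445].reshape(-1,3)
for lo,hi in((52,68),(122,138)):
    q=m[(m[:,2]>lo)&(m[:,2]<hi)]; print(lo,len(q),cv2.minAreaRect(q[:,:2].astype(np.float32)),np.median(q,0))
E
```

```text
top 125 133 [565.2 -17.5 133.7] ((565.8571166992188, -17.649980545043945), (14.217204093933105, 49.8366813659668), 66.46192932128906)
top 93 302 [564.2 -17.8 100.4] ((565.70703125, -17.769515991210938), (54.51382827758789, 54.5728759765625), 45.31071472167969)
scene 125 186 [568.8 -11.3 132.9] ((567.9019165039062, -13.313615798950195), (17.275339126586914, 49.786991119384766), 68.71469116210938)
scene 93 298 [571.5 -12.6 100.7] ((557.8115234375, -51.91938018798828), (139.7038116455078, 54.633758544921875), 75.41023254394531)
52 6200 ((544.2373046875, -74.81959533691406), (342.71673583984375, 211.98687744140625), 64.02178192138672) [566.00907015 -11.2660168   59.2364435 ]
122 5235 ((515.7264404296875, -122.45895385742188), (247.2982940673828, 200.33651733398438), 64.37521362304688) [ 492.75287288 -167.91362692  129.77927023]
```

View pics/crop.png

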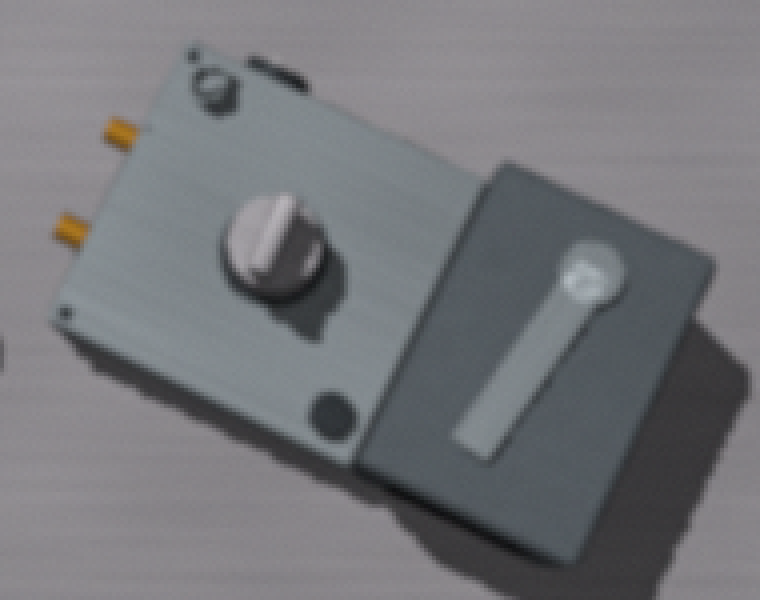

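The crop shows the silver cap at crop (275,247), its wing running up-right, with the bung upper left and the vent plug lower right. This confirms it as the cap: about (566,-17), with the wing at about -24°. I'll move above it while turning +134.6° so that joint 6 keeps its range both ways.

>>> servo_tool(
  steps=[
    [[0.0139,0.0234,0.0035],[0,0,5.6],1],
    [[0.0139,0.0234,0.0035],[0,0,5.6],1],
    [[0.0139,0.0234,0.0035],[0,0,5.6],1],
    [[0.0139,0.0234,0.0035],[0,0,5.6],1],
    [[0.0139,0.0234,0.0035],[0,0,5.6],1],
    [[0.0139,0.0234,0.0035],[0,0,5.6],1],
    [[0.0139,0.0234,0.0035],[0,0,5.6],1],
    [[0.0139,0.0234,0.0035],[0,0,5.6],1],
  ],
)

```text
t: 0.77
ee_pos: [343.2, -391.8, 212.7]
orientation: [-2.622, -1.73, 0.0]
ft_force: [0.1, -0.1, -0.2]
width: 88.0
grasp_force: 0.0
```

>>> servo_tool(
  steps=[
    [[0.0139,0.0234,0.0035],[0,0,5.6],1],
    [[0.0139,0.0234,0.0035],[0,0,5.6],1],
    [[0.0139,0.0234,0.0035],[0,0,5.6],1],
    [[0.0139,0.0234,0.0035],[0,0,5.6],1],
    [[0.0139,0.0234,0.0035],[0,0,5.6],1],
    [[0.0139,0.0234,0.0035],[0,0,5.6],1],
    [[0.0139,0.0234,0.0035],[0,0,5.6],1],
    [[0.0139,0.0234,0.0035],[0,0,5.6],1],
  ],
)

```text
t: 1.43
ee_pos: [454.4, -204.7, 240.7]
orientation: [-1.765, -2.598, 0.0]
ft_force: [-0.4, 0.6, -0.5]
width: 87.6
grasp_force: 0.0
```

>>> servo_tool(
  steps=[
    [[0.0139,0.0234,0.0035],[0,0,5.6],1],
    [[0.0139,0.0234,0.0035],[0,0,5.6],1],
    [[0.0139,0.0234,0.0035],[0,0,5.6],1],
    [[0.0139,0.0234,0.0035],[0,0,5.6],1],
    [[0.0139,0.0234,0.0035],[0,0,5.6],1],
    [[0.0139,0.0234,0.0035],[0,0,5.6],1],
    [[0.0139,0.0234,0.0035],[0,0,5.6],1],
    [[0,0,0],[0,0,5.6],1],
  ],
)

```text
t: 2.1
ee_pos: [553.6, -38.8, 265.7]
orientation: [0.637, 3.075, 0.002]
ft_force: [-0.2, 0.2, 1.2]
width: 87.3
grasp_force: 0.0
```

```bash
cat > look.py <<'E'
from h import *
import sys
ob=sensors.get_obs(); im=imaging.get_image("wrist"); cv2.imwrite(f"pics/{sys.argv[1]}.png",im["color"])
r=R.from_rotvec(ob["orientation"]).as_matrix()
print(ob["t"],np.round(ob["ee_pos"],1),"yaw_y",np.degrees(np.arctan2(r[1,1],r[0,1])),"z",r[:,2].round(4),"q",np.round(ob["qpos"],2))
w=world(im,ob).reshape(-1,3); w=w[(np.hypot(w[:,0]-566,w[:,1]+17)<45)]
for lo,hi in((127,142),(95,108)):
    m=w[(w[:,2]>lo)&(w[:,2]<hi)]
    if len(m)>5: print(lo,len(m),m.mean(0).round(1),cv2.minAreaRect(m[:,:2].astype(np.float32)))
E
python3 look.py w1
```

```text
2.1 [553.6 -38.8 265.7] yaw_y 66.59540636473062 z [ 0.0017  0.0011 -1.    ] q [-0.09  0.23  1.71  0.    1.2  -1.26]
127 860 [564.8 -16.8 133.8] ((565.7582397460938, -16.90786361694336), (14.068018913269043, 49.76808166503906), 66.1882095336914)
95 1740 [563.3 -17.1 100.3] ((564.8699951171875, -16.903053283691406), (55.72893524169922, 54.76335906982422), 71.93132019042969)
```

View pics/w1.png

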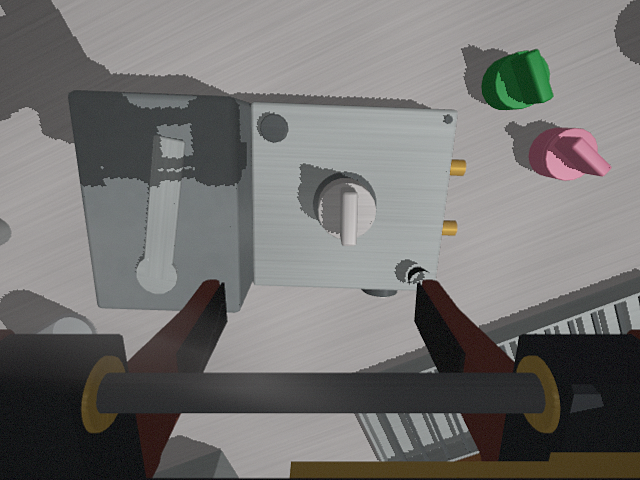

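The wrist view has the silver cap at (347,208), wing vertical in the image and aligned with the gripper. The bung is at (412,271) and the vent plug at (273,127), both clear. Lining up and descending to TCP z≈106.

>>> servo_tool(
  steps=[
    [[0.003,0.0055,-0.01],[0,0,0],1],
    [[0.003,0.0055,-0.01],[0,0,0],1],
    [[0.003,0.0055,-0.016],[0,0,0],1],
    [[0.003,0.0055,-0.016],[0,0,0],1],
    [[0,0,-0.016],[0,0,0],1],
    [[0,0,-0.016],[0,0,0],1],
    [[0,0,-0.016],[0,0,0],1],
    [[0,0,-0.01],[0,0,0],1],
  ],
)

```text
t: 2.82
ee_pos: [561.6, -20.4, 152.3]
orientation: [-0.653, -3.069, 0.001]
ft_force: [0.1, -0.6, 0.7]
width: 88.0
grasp_force: 0.0
```

>>> servo_tool(
  steps=[
    [[0,0,-0.01],[0,0,0],1],
    [[0,0,-0.01],[0,0,0],1],
    [[0,0,-0.01],[0,0,0],1],
    [[0,0,-0.01],[0,0,0],1],
    [[0,0,-0.005],[0,0,0],1],
    [[0,0,-0.004],[0,0,0],1],
    [[0,0,0],[0,0,0],1],
    [[0,0,0],[0,0,0],1],
  ],
)

```text
t: 3.48
ee_pos: [563.6, -20.2, 106.4]
orientation: [0.649, 3.074, 0.0]
ft_force: [0.1, 0.8, 0.9]
width: 87.8
grasp_force: 0.0
```

```bash
python3 look.py w2
```

```text
3.4833 [563.6 -20.2 106.4] yaw_y 66.1592428481913 z [ 2.e-04 -0.e+00 -1.e+00] q [-0.06  0.44  1.82 -0.    0.88 -1.21]
127 2683 [563.6 -16.1 133.8] ((565.687255859375, -16.93362045288086), (13.961845397949219, 50.00578308105469), 66.95003509521484)
95 4945 [562.9 -16.1 100.3] ((565.0638427734375, -16.728843688964844), (56.61933135986328, 54.773277282714844), 68.74956512451172)
```

>>> servo_tool(
  steps=[
    [[0.001,0.0017,0],[0,0,0.3],1],
    [[0.001,0.0016,0],[0,0,0.3],1],
    [[0,0,0],[0,0,0],0],
    [[0,0,0],[0,0,0],-0.5],
    [[0,0,0],[0,0,0],-1],
    [[0,0,0],[0,0,0],-1],
    [[0,0,0],[0,0,0],-1],
    [[0,0,0],[0,0,0],-1],
  ],
)

```text
t: 4.2
ee_pos: [565.4, -17.0, 106.3]
orientation: [-0.633, -3.077, 0.0]
ft_force: [-0.5, 0.0, 0.7]
width: 51.3
grasp_force: 0.0
```

>>> servo_tool(
  steps=[
    [[0,0,0],[0,0,0],-1],
    [[0,0,0],[0,0,0],-1],
    [[0,0,0],[0,0,0],-1],
    [[0,0,0],[0,0,0],-1],
    [[0,0,0],[0,0,0],-1],
    [[0,0,0],[0,0,0],-1],
    [[0,0,0],[0,0,0],-1],
    [[0,0,0],[0,0,0],-1],
  ],
)

```text
t: 4.87
ee_pos: [565.4, -16.9, 106.3]
orientation: [-0.633, -3.077, 0.0]
ft_force: [0.6, -1.2, 0.3]
width: 0.8
grasp_force: 0.0
```

```bash
cat > st.py <<'E'
from h import *
ob=sensors.get_obs(); r=R.from_rotvec(ob["orientation"]).as_matrix()
print(ob["t"],np.round(ob["ee_pos"],1),"yaw",np.degrees(np.arctan2(r[1,1],r[0,1])).round(2),"tilt",r[:2,2].round(4),"F",np.round(ob["ft_force"],1),"M",np.round(ob["moment"],2),"w",ob["width"].round(1),"g",ob["grasp_force"],"q6",ob["qpos"][5].round(2))
E
python3 st.py
```

```text
Traceback (most recent call last):
  File "st.py", line 3, in <module>
    print(ob["t"],np.round(ob["ee_pos"],1),"yaw",np.degrees(np.arctan2(r[1,1],r[0,1])).round(2),"tilt",r[:2,2].round(4),"F",np.round(ob["ft_force"],1),"M",np.round(ob["moment"],2),"w",ob["width"].round(1),"g",ob["grasp_force"],"q6",ob["qpos"][5].round(2))
                                                                                                                                                                                        ^^^^^^^^^^^^^^^^^
AttributeError: 'float' object has no attribute 'round'
```

The fingers shut to 0.8 mm without touching anything, so the wing isn't between them. Looking before doing anything else.

```bash
sed -i 's/ob\["width"\].round(1)/ob["width"]/; s/ob\["qpos"\]\[5\].round(2)/ob["qpos"][5]/' st.py; python3 st.py; python3 look.py w3; python3 - <<'E'
from h import *
im=imaging.get_image("scene"); c=im["color"]; a=cv2.resize(c[140:340,200:400],(600,600),interpolation=3); cv2.imwrite("pics/s3.png",a)
w=cv2.resize(cv2.imread("pics/w3.png"),None,fx=.5,fy=.5)
E
```

```text
4.8667 [565.4 -16.9 106.3] yaw 66.76 tilt [-0.0001 -0.    ] F [ 0.6 -1.2  0.3] M [ 0.03 -0.16  0.01] w 0.8449335831004329 g 0.0 q6 -1.216180324351284
4.8667 [565.4 -16.9 106.3] yaw_y 66.7624287852169 z [-1.e-04 -0.e+00 -1.e+00] q [-0.05  0.44  1.82 -0.    0.88 -1.22]
127 1253 [552.8 -11.4 133.7] ((565.3255615234375, -16.56092071533203), (13.674517631530762, 49.16800308227539), 66.70765686035156)
95 4489 [561.1 -14.8 100.3] ((563.7125244140625, -16.075572967529297), (56.40576934814453, 51.995025634765625), 63.871421813964844)
```

View pics/w3.png

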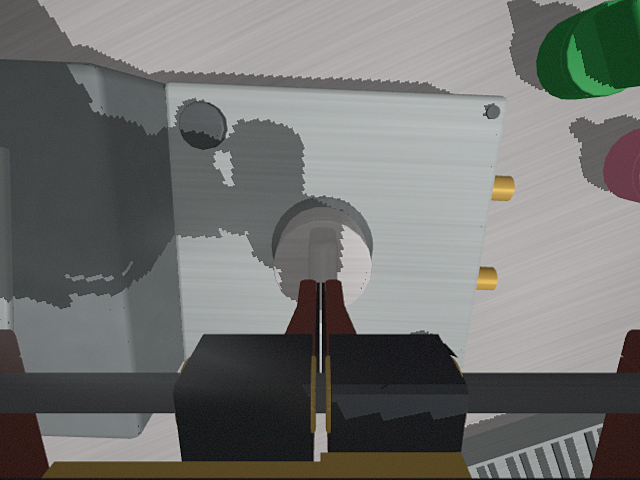

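View pics/s3.png

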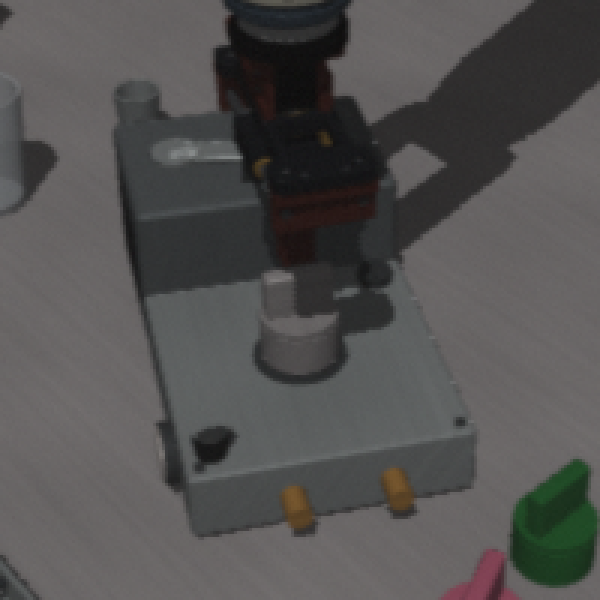

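The wrist view shows the closed tips at (322,283) over the near part of the wing. The scene crop shows the tips at (295,262), seemingly behind or above the wing at (280,290). Measuring where the fingertips really are from depth.

```bash
python3 - <<'E'
from h import *
for n in("wrist","scene","top"):
    ob=sensors.get_obs(); im=imaging.get_image(n); w=world(im,ob); c=im["color"].astype(int)
    red=(c[...,2]>c[...,1]*1.6)&(c[...,2]>30)&(np.hypot(w[...,0]-565,w[...,1]+17)<80)
    m=w[red]; m=m[np.isfinite(m[:,0])]
    if len(m)==0: print(n,0);continue
    o=np.argsort(m[:,2]); print(n,len(m),"lowest",m[o[:3]].round(1).tolist(),"pct",np.percentile(m,[2,50,98],axis=0).round(1).tolist())
    if n=="wrist":
        for v in range(230,340,10): print(v,[w[v,u].round(0).tolist() for u in(308,322,335)])
    if n=="scene":
        cu,cv_=200+295/3,140
        for yy in range(200,320,10): print(yy,w[int(140+yy/3),298].round(0).tolist(),w[int(140+yy/3),292].round(0).tolist(),c[int(140+yy/3),298])
E
```

```text
wrist 8047 lowest [[554.2, -18.3, 143.7], [558.1, -9.1, 143.9], [558.4, -7.8, 144.3]] pct [[526.7, -87.5, 150.8], [557.3, -10.2, 227.7], [601.5, 60.3, 236.1]]
230 [[543.0, -16.0, 100.0], [543.0, -7.0, 110.0], [549.0, -2.0, 99.0]]
240 [[548.0, -18.0, 100.0], [543.0, -8.0, 128.0], [546.0, -2.0, 126.0]]
250 [[553.0, -20.0, 101.0], [546.0, -9.0, 134.0], [548.0, -3.0, 134.0]]
260 [[559.0, -23.0, 100.0], [550.0, -11.0, 135.0], [553.0, -5.0, 134.0]]
270 [[564.0, -25.0, 100.0], [555.0, -13.0, 134.0], [558.0, -7.0, 133.0]]
280 [[553.0, -19.0, 146.0], [560.0, -15.0, 134.0], [558.0, -8.0, 144.0]]
290 [[554.0, -19.0, 155.0], [557.0, -14.0, 154.0], [558.0, -8.0, 156.0]]
300 [[554.0, -18.0, 165.0], [558.0, -14.0, 162.0], [558.0, -8.0, 165.0]]
310 [[554.0, -18.0, 174.0], [557.0, -14.0, 172.0], [558.0, -9.0, 174.0]]
320 [[554.0, -18.0, 181.0], [557.0, -14.0, 180.0], [558.0, -9.0, 182.0]]
330 [[553.0, -17.0, 190.0], [557.0, -14.0, 187.0], [557.0, -9.0, 189.0]]
scene 55 lowest [[577.5, -14.4, 151.4], [578.1, -16.7, 155.5], [601.2, 53.8, 229.6]] pct [[555.4, -52.1, 161.4], [589.4, -8.7, 277.7], [601.1,
[... 170 characters left out ...]
6.0] [21 22 38]
230 [616.0, 49.0, 227.0] [627.0, 45.0, 230.0] [21 22 38]
240 [573.0, -10.0, 167.0] [519.0, -105.0, 91.0] [19 20 27]
250 [573.0, -9.0, 160.0] [520.0, -103.0, 84.0] [18 18 27]
260 [573.0, -10.0, 152.0] [521.0, -103.0, 77.0] [19 20 29]
270 [568.0, -17.0, 135.0] [579.0, -24.0, 137.0] [47 47 49]
280 [573.0, -11.0, 133.0] [584.0, -17.0, 135.0] [63 62 64]
290 [573.0, -11.0, 126.0] [585.0, -16.0, 128.0] [54 53 55]
300 [574.0, -11.0, 116.0] [586.0, -15.0, 119.0] [53 53 55]
310 [573.0, -13.0, 106.0] [585.0, -17.0, 110.0] [61 62 64]
top 3 lowest [[543.5, -49.5, 313.7], [539.5, -45.7, 314.3], [541.2, -49.5, 315.5]] pct [[539.5, -49.5, 313.7], [541.2, -49.5, 314.3], [543.4, -45.8, 315.5]]
```

Both cameras agree that the real fingertips sit at z≈143, about 9 mm above the wing top (134), while the reported TCP says 106. So the reported TCP is about 37 mm beyond the real finger ends, and the lateral position is fine. I'll trust the cameras: open, then descend 34 mm in checked steps.

>>> servo_tool(
  steps=[
    [[0,0,0],[0,0,0],1],
    [[0,0,0],[0,0,0],1],
    [[0,0,0],[0,0,0],1],
    [[0,0,0],[0,0,0],1],
    [[0,0,0],[0,0,0],1],
    [[0,0,0],[0,0,0],1],
    [[0,0,0],[0,0,0],1],
    [[0,0,0],[0,0,0],1],
  ],
)

```text
t: 5.78
ee_pos: [565.4, -17.0, 106.3]
orientation: [0.633, 3.077, -0.0]
ft_force: [0.3, -0.3, -0.3]
width: 49.9
grasp_force: 0.0
```

>>> servo_tool(
  steps=[
    [[0,0,0],[0,0,0],1],
    [[0,0,0],[0,0,0],1],
    [[0,0,-0.004],[0,0,0],1],
    [[0,0,-0.004],[0,0,0],1],
    [[0,0,-0.004],[0,0,0],1],
    [[0,0,-0.004],[0,0,0],1],
    [[0,0,-0.004],[0,0,0],1],
    [[0,0,0],[0,0,0],1],
  ],
)

```text
t: 6.45
ee_pos: [564.7, -16.9, 85.2]
orientation: [-0.632, -3.076, 0.0]
ft_force: [0.4, -0.4, -0.3]
width: 87.6
grasp_force: 0.0
```

```bash
cat > tip.py <<'E'
from h import *
ob=sensors.get_obs(); im=imaging.get_image("wrist"); w=world(im,ob); c=im["color"].astype(int); cv2.imwrite("pics/tip.png",im["color"])
red=(c[...,2]>c[...,1]*1.6)&(c[...,2]>30)&(im["range_z"]<400)&(np.hypot(w[...,0]-565,w[...,1]+17)<65)
m=w[red]; l=m[m[:,2]<np.nanpercentile(m[:,2],1)+8]
k=l[:,1]>-17
for q in(l[k],l[~k]): print(len(q),q[np.argsort(q[:,2])[:4]].round(1).tolist())
t=w[np.hypot(w[...,0]-565,w[...,1]+17)<30]; t=t[(t[:,2]>125)&(t[:,2]<140)]; print("wing top",np.median(t[:,2]) if len(t) else None)
E
python3 st.py; python3 tip.py
```

```text
6.45 [564.7 -16.9  85.2] yaw 66.76 tilt [-0.0017  0.0001] F [ 0.4 -0.4 -0.3] M [ 0.   -0.12 -0.01] w 87.5879599098937 g 0.0 q6 -1.216164923742185
165 [[574.3, 31.0, 123.5], [574.5, 31.8, 123.7], [573.8, 30.5, 124.0], [574.8, 30.6, 124.3]]
157 [[535.7, -59.5, 123.1], [536.3, -57.5, 123.7], [535.7, -58.7, 124.0], [536.0, -57.8, 124.1]]
wing top 134.08706387086534
```

>>> servo_tool(
  steps=[
    [[0.001,0,-0.004],[0,0,0],1],
    [[0,0,-0.004],[0,0,0],1],
    [[0,0,-0.004],[0,0,0],1],
    [[0,0,-0.003],[0,0,0],1],
    [[0,0,0],[0,0,0],1],
    [[0,0,0],[0,0,0],0],
    [[0,0,0],[0,0,0],-0.5],
    [[0,0,0],[0,0,0],-1],
  ],
)

```text
t: 7.17
ee_pos: [566.6, -17.0, 71.5]
orientation: [0.633, 3.077, 0.0]
ft_force: [0.1, 0.3, 0.7]
width: 71.3
grasp_force: 0.0
```

>>> servo_tool(
  steps=[
    [[0,0,0],[0,0,0],-1],
    [[0,0,0],[0,0,0],-1],
    [[0,0,0],[0,0,0],-1],
    [[0,0,0],[0,0,0],-1],
    [[0,0,0],[0,0,0],-1],
    [[0,0,0],[0,0,0],-1],
    [[0,0,0],[0,0,0],-1],
    [[0,0,0],[0,0,0],-1],
  ],
)

```text
t: 7.83
ee_pos: [566.4, -16.9, 71.3]
orientation: [0.633, 3.077, 0.0]
ft_force: [0.2, 0.0, -0.4]
width: 17.9
grasp_force: 0.0
```

```bash
python3 st.py
```

```text
7.8333 [566.4 -16.9  71.3] yaw 66.76 tilt [0. 0.] F [ 0.2  0.  -0.4] M [ 0.05 -0.13 -0.01] w 17.85328321246864 g 0.0 q6 -1.2160747361886246
```

>>> servo_tool(
  steps=[
    [[0,0,0],[0,0,0],-1],
    [[0,0,0],[0,0,0],-1],
    [[0,0,0],[0,0,0],-1],
    [[0,0,0],[0,0,0],-1],
    [[0,0,0],[0,0,0],-1],
    [[0,0,0],[0,0,0],-1],
    [[0,0,0],[0,0,0],-1],
    [[0,0,0],[0,0,0],-1],
  ],
)

```text
t: 8.5
ee_pos: [566.5, -16.9, 71.3]
orientation: [0.633, 3.077, 0.0]
ft_force: [0.7, 1.1, -1.2]
width: 13.9
grasp_force: 30.0
```

```bash
python3 st.py
```

```text
8.5 [566.5 -16.9  71.3] yaw 66.76 tilt [0.0001 0.    ] F [ 0.7  1.1 -1.2] M [ 0.16 -0.18 -0.02] w 13.913016634094596 g 29.9936181306839 q6 -1.2160732473954157
```

Gripped at 13.9 mm with 30 N. Trying counter-clockwise first, gently.

>>> servo_tool(
  steps=[
    [[0,0,0],[0,0,1.5],-1],
    [[0,0,0],[0,0,1.5],-1],
    [[0,0,0],[0,0,1.5],-1],
    [[0,0,0],[0,0,1.5],-1],
    [[0,0,0],[0,0,1],-1],
    [[0,0,0],[0,0,1],-1],
    [[0,0,0],[0,0,0],-1],
    [[0,0,0],[0,0,0],-1],
  ],
)

```text
t: 9.17
ee_pos: [566.3, -16.4, 71.3]
orientation: [-0.418, -3.113, -0.002]
ft_force: [-0.1, 4.8, 0.8]
width: 13.8
grasp_force: 30.3
```

```bash
python3 st.py
```

```text
9.1667 [566.3 -16.4  71.3] yaw 74.69 tilt [-0.0002  0.001 ] F [-0.1  4.8  0.8] M [ 1.17 -0.06 -0.64] w 13.768261478059573 g 30.281952023506165 q6 -1.3550150481965357
```

>>> servo_tool(
  steps=[
    [[0,0,0],[0,0,1],-1],
    [[0,0,0],[0,0,1],-1],
    [[0,0,0],[0,0,1],-1],
    [[0,0,0],[0,0,0],-1],
    [[0,0,0],[0,0,0],-1],
    [[0,0,0],[0,0,0],-1],
    [[0,0,0],[0,0,0],-1],
    [[0,0,0],[0,0,0],-1],
  ],
)

```text
t: 9.83
ee_pos: [566.5, -16.5, 71.3]
orientation: [0.337, 3.123, 0.001]
ft_force: [0.1, 4.7, 0.8]
width: 14.6
grasp_force: 31.4
```

```bash
python3 st.py
```

```text
9.8333 [566.5 -16.5  71.3] yaw 77.69 tilt [0.0002 0.0008] F [0.1 4.7 0.8] M [ 1.06 -0.24 -0.87] w 14.564742401298158 g 31.388639834476635 q6 -1.4074284605321628
```

The moment rose to -0.87 Nm and the fingers were wedged open to 14.6 mm, so it's a hard stop this way. Now clockwise.

>>> servo_tool(
  steps=[
    [[0,0,0],[0,0,-3],-1],
    [[0,0,0],[0,0,-3],-1],
    [[0,0,0],[0,0,-3],-1],
    [[0,0,0],[0,0,-3],-1],
    [[0,0,0],[0,0,-3],-1],
    [[0,0,0],[0,0,-3],-1],
    [[0,0,0],[0,0,-3],-1],
    [[0,0,0],[0,0,-3],-1],
  ],
)

```text
t: 10.5
ee_pos: [566.5, -17.6, 71.2]
orientation: [0.979, 2.985, -0.002]
ft_force: [0.9, 0.2, -0.5]
width: 14.0
grasp_force: 29.9
```

```bash
python3 st.py
```

```text
10.5 [566.5 -17.6  71.2] yaw 53.69 tilt [ 0.0002 -0.0013] F [ 0.9  0.2 -0.5] M [ 0.04 -0.21 -0.02] w 13.985071447488668 g 29.897595047950745 q6 -0.9872926702609379
```

It turns freely clockwise (Mz≈0), so the thread is left-handed. Continuing to about 61° in total.

>>> servo_tool(
  steps=[
    [[0,0,0],[0,0,-4],-1],
    [[0,0,0],[0,0,-4],-1],
    [[0,0,0],[0,0,-4],-1],
    [[0,0,0],[0,0,-4],-1],
    [[0,0,0],[0,0,-4],-1],
    [[0,0,0],[0,0,-4],-1],
    [[0,0,0],[0,0,-4],-1],
    [[0,0,0],[0,0,-4],-1],
  ],
)

```text
t: 11.17
ee_pos: [566.5, -17.8, 71.3]
orientation: [1.764, 2.598, -0.002]
ft_force: [-0.2, 0.2, -0.0]
width: 13.4
grasp_force: 29.9
```

>>> servo_tool(
  steps=[
    [[0,0,0],[0,0,-3],-1],
    [[0,0,0],[0,0,-3],-1],
    [[0,0,0],[0,0,-3],-1],
    [[0,0,0],[0,0,-3],-1],
    [[0,0,0],[0,0,-3],-1],
    [[0,0,0],[0,0,-2],-1],
    [[0,0,0],[0,0,0],-1],
    [[0,0,0],[0,0,0],-1],
  ],
)

```text
t: 11.83
ee_pos: [566.4, -17.6, 71.3]
orientation: [2.125, 2.313, -0.001]
ft_force: [1.2, -2.3, 1.1]
width: 13.6
grasp_force: 29.9
```

```bash
python3 st.py
```

```text
11.8333 [566.4 -17.6  71.3] yaw 4.87 tilt [-0.    -0.001] F [ 1.2 -2.3  1.1] M [-0.29 -0.11 -0.02] w 13.64221757624945 g 29.898818135261536 q6 -0.13553796972112508
```

Turned about 62° freely. Lifting slowly at first and watching the force.

>>> servo_tool(
  steps=[
    [[0,0,0.001],[0,0,0],-1],
    [[0,0,0.001],[0,0,0],-1],
    [[0,0,0.001],[0,0,0],-1],
    [[0,0,0.001],[0,0,0],-1],
    [[0,0,0.002],[0,0,0],-1],
    [[0,0,0.002],[0,0,0],-1],
    [[0,0,0],[0,0,0],-1],
    [[0,0,0],[0,0,0],-1],
  ],
)

```text
t: 12.5
ee_pos: [566.5, -16.9, 79.5]
orientation: [2.127, 2.312, 0.0]
ft_force: [0.2, 0.6, -3.1]
width: 13.7
grasp_force: 29.9
```

```bash
python3 st.py
```

```text
12.5 [566.5 -16.9  79.5] yaw 4.77 tilt [ 0.0003 -0.    ] F [ 0.2  0.6 -3.1] M [-0.03 -0.11 -0.04] w 13.74995585341589 g 29.894786775112152 q6 -0.13407668101533382
```

Only the cap's own weight (-3 N) shows after 8 mm, so it's free. Lifting to about 115 mm above its seat.

>>> servo_tool(
  steps=[
    [[0,0,0.005],[0,0,0],-1],
    [[0,0,0.006],[0,0,0],-1],
    [[0,0,0.006],[0,0,0],-1],
    [[0,0,0.006],[0,0,0],-1],
    [[0,0,0.006],[0,0,0],-1],
    [[0,0,0.007],[0,0,0],-1],
    [[0,0,0.007],[0,0,0],-1],
    [[0,0,0.007],[0,0,0],-1],
  ],
)

```text
t: 13.17
ee_pos: [566.5, -17.0, 130.2]
orientation: [2.127, 2.312, 0.0]
ft_force: [0.1, 0.2, -2.0]
width: 13.9
grasp_force: 29.9
```

>>> servo_tool(
  steps=[
    [[0,0,0.01],[0,0,0],-1],
    [[0,0,0.01],[0,0,0],-1],
    [[0,0,0.01],[0,0,0],-1],
    [[0,0,0.01],[0,0,0],-1],
    [[0,0,0.01],[0,0,0],-1],
    [[0,0,0.007],[0,0,0],-1],
    [[0,0,0],[0,0,0],-1],
    [[0,0,0],[0,0,0],-1],
  ],
)

```text
t: 13.83
ee_pos: [566.6, -16.9, 186.7]
orientation: [2.127, 2.311, 0.001]
ft_force: [-0.7, -0.2, -4.0]
width: 14.3
grasp_force: 29.9
```

>>> servo_tool(
  steps=[
    [[0,0,0],[0,0,0],-1],
    [[0,0,0],[0,0,0],-1],
    [[0,0,0],[0,0,0],-1],
    [[0,0,0],[0,0,0],-1],
    [[0,0,0],[0,0,0],-1],
    [[0,0,0],[0,0,0],-1],
    [[0,0,0],[0,0,0],-1],
    [[0,0,0],[0,0,0],-1],
  ],
)

```text
t: 14.5
ee_pos: [566.4, -17.0, 186.2]
orientation: [-2.127, -2.312, 0.0]
ft_force: [0.4, -0.3, -3.2]
width: 13.9
grasp_force: 29.9
```

```bash
python3 st.py; python3 - <<'E'
from h import *
im=imaging.get_image("scene"); c=im["color"]; w=world(im); cv2.imwrite("pics/s4.png",cv2.resize(c[100:340,180:420],(600,600),interpolation=3))
m=w[np.hypot(w[...,0]-575,w[...,1]+13)<35]; m=m[m[:,2]>100]; print(np.histogram(m[:,2],bins=range(100,270,10)))
E
```

```text
14.5 [566.4 -17.  186.2] yaw 4.76 tilt [-0.0001 -0.    ] F [ 0.4 -0.3 -3.2] M [ 0.03 -0.1   0.03] w 13.880101341183522 g 29.894871711730957 q6 -0.1339704976002036
(array([  0,   0,   0,   0,   0,   0,   0,   1, 112, 117, 122, 255,  59,
        92, 114, 115]), array([100, 110, 120, 130, 140, 150, 160, 170, 180, 190, 200, 210, 220,
       230, 240, 250, 260]))
```

View pics/s4.png

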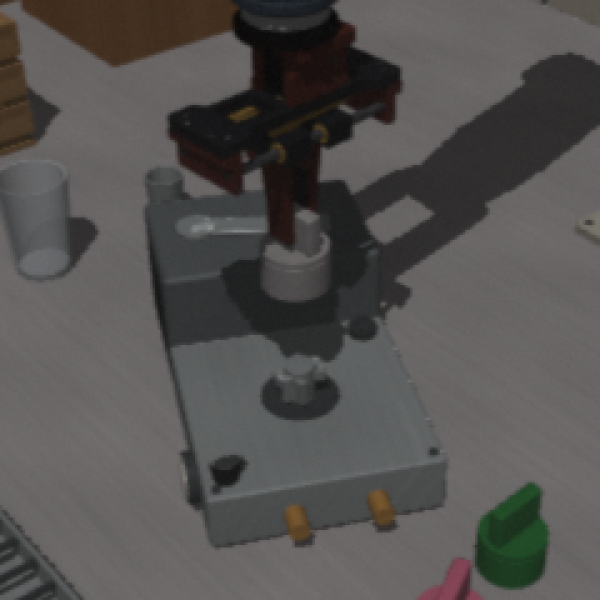

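The cap hangs upright in the gripper at (297,268) with its rim at z≈179, about 85 mm above the bared neck at (300,380). The bung and opener haven't moved. Handing in.

```bash
python3 -c "from workcell import close_job; print(close_job())"
```

```text
the job is handed in; nothing more can be done
None
```

The cap has a left-hand thread: counter-clockwise it stopped hard, clockwise it ran freely for about 62°. I lifted it off and handed in with the gripper still holding it upright and still, its rim about 85 mm above the neck; I moved nothing else on the counter.

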